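# Spin a wafer on the inspection turntable and brake it at the pointer

## Task

Without grasping anything, flick the wafer inspection turntable by its finger stud with a fingertip, either way round, and let it run untouched for at least five seconds at no less than 12 turns a minute so that the whole wafer passes under the eye. Then brake it with a fingertip on the metal disc so that it comes to rest with the pointer's tip within the width of the index slot, and take the finger away. Do not touch the wafer, do not shift or lift the turntable unit, and leave the other things on the bench where they are.

Things in the scene. Friction and masses are not known exactly. Their poses are not given: they have to be found in the camera images.
- stand: Bench-top turntable unit, 4.5 kg, loose on rubber feet: white housing 190 x 190 mm, 38 mm high, with the turning disc above. Origin on the axis of rotation at the bench surface, z up. Its -x side (front, gauge and switch) carries the pointer on a steel blade, 22 mm wide, up to 70 mm high, reaching from 110 to 136 mm from the axis: keep fingers clear of it. It may stand turned up to 0.7 rad either way.
- spindle (a joint): Turn of the disc, rad, counter-clockwise seen from above positive, no stops; counts on through whole turns. Reads 0 (or a multiple of 2 pi) when the middle of the index slot is exactly at the pointer. The bearing runs freely: the disc (inertia about 0.01 kg m2) loses only 0.06 to 0.13 rad/s each second on its own, so it must be braked, and stays where it is left at rest.
- turntable: The turning part: flat aluminium disc, 240 mm diameter, 12 mm thick, knurled edge. Origin on the axis at its underside, 52 mm above the bench; its top is 64 mm above the bench. Index slot at its -x, finger stud at its +y. The top's bare outer band, 94 to 120 mm from the axis, is for braking: a fingertip pressed there stops it, and a pressed fingertip moved along the band drags it round.
- stud_top (a point): Centre of the top of the finger stud: upright steel pin, 14 mm diameter, 24 mm tall, top 88 mm above the bench, fixed on the disc 82 mm from the axis, a quarter turn clockwise (from above) past the index slot. Pushed along the tangent it turns the disc at finger speed / 0.082 m and runs ahead when the finger slows.
- mark (a point): The index mark: a dark milled slot, 16 mm wide, running 27 mm inwards from the disc's edge on its top. This point is on the slot's middle line, 110 mm from the axis (10 mm inside the edge), at the height of the disc's top. The wafer's flat lies on the same side.
- pointer (a point): Tip of the unit's fixed steel pointer: a flat arrow 22 mm wide, 3 mm thick, that reaches inwards over the disc's edge, 3 mm above the disc, on the front (-x) side of the unit. The tip is 110 mm from the axis, 67 mm above the bench; the outer end 136 mm from the axis.
- axis_top (a point): Point on the axis of rotation at the height of the disc's top, 64 mm above the bench. A fingertip pressed on the outer band with 5 N or more (friction about 0.6) stops a disc turning at 2 rad/s in about a tenth of a second. Even a slight sideways slip of the finger as it lifts off sets the disc creeping: lift straight up and check.
- wafer: Patterned silicon wafer, 100 mm diameter with one 32 mm flat, held by vacuum on a black chuck of 76 mm diameter in the middle of the disc. Origin on the axis at the wafer's underside; its top is 72 mm above the bench. Not to be touched.
- loupe: Black eye loupe, 38 mm diameter, 40 mm high, loose, standing beside the unit. Origin under its centre. Leave alone.
- tweezers: Steel wafer tweezers, about 140 x 25 x 12 mm, loose, lying beside the unit. Origin under the middle. Leave alone.
- carrier: Round single-wafer carrier box, pale plastic, 125 mm diameter, 15 mm high, loose. Origin under its centre. Leave alone.
- wash_bottle: Pale plastic wash bottle, 64 mm diameter, about 190 mm high with its bent spout, loose. Origin under its centre. Leave alone.
- cassette: Black slotted wafer cassette, about 120 x 115 x 108 mm, with wafers standing in it, loose. Origin under its centre. Leave alone.
- torch: Dark metal hand torch, about 115 mm long, 26 mm thick, lying loose. Origin under its middle. Leave alone.
- dish: Clear covered dish, 65 mm diameter, 15 mm high, loose. Origin under its centre. Leave alone.

How it is judged:
On the way, in this order (a step that is already met when the one before it is completed fails the run):
1. the disc runs untouched for 5 s, all the while at 12 turns a minute or more ((velocity of joint spindle above 1.25 rad/s or velocity of joint spindle below -1.25 rad/s) and not (contact force between the fingers and turntable above 0.02 N) and not (contact force between the arm and turntable above 0.02 N)), for 5 s.
2. a fingertip then presses on the disc (contact force between the fingers and turntable above 0.3 N).
At the end, for the whole second after the job is handed in: The disc is at rest (under 0.03 rad/s) with the middle of the index slot within 8 mm of the pointer's tip, i.e. the tip within the slot's 16 mm width; the unit stands level within 10 mm of where it was, and the seven loose things within 15 mm of where they were (horizontal distance between mark and pointer below 0.008 m and not (velocity of joint spindle above 0.03 rad/s or velocity of joint spindle below -0.03 rad/s) and distance of stand from where it was at the start of the episode below 0.01 m and angle between stand's own z axis and vertical below 0.03 rad and distance of each of loupe, tweezers, carrier, wash_bottle, cassette, torch, dish from where it was at the start of the episode below 0.015 m); the robot touches nothing.
It fails at once if the wafer is touched (contact force between any of the fingers, the arm and wafer above 0.2 N).
It fails at once if the turntable unit is shoved, tipped or lifted (distance of stand from where it was at the start of the episode above 0.01 m or angle between stand's own z axis and vertical above 0.03 rad).
It fails at once if another thing on the bench is moved, lifted or knocked over (distance of any of loupe, tweezers, carrier, wash_bottle, cassette, torch, dish from where it was at the start of the episode above 0.015 m).
It also fails if it takes over 48 s, if anything falls off the work surface, if the arm or the gripper's body presses on something with over 40 N, if the wrist force passes 120 N, or if a joint passes its speed limit or range.

## Robot

A 7-joint arm with a two-finger parallel gripper is mounted at the origin on the work surface. World frame = base frame: x ahead of the robot, y to its left, z up, the work surface at z = 0. Lengths are in m, angles in rad, forces in N, time in s.
With the tool pointing down it reaches from about 0.425 to 0.875 m from the base axis. Payload 9.9 kg.
Tool frame: the origin (TCP) lies at the centre of the arm's flange, where the gripper is bolted on; the fingertips stand finger_overhang ahead of it and the grasp point (between the pads) lies 155 mm ahead of it (finger_overhang is the distance from the TCP to the fingertips, in m); x points along the fingers, y is the direction in which the jaws open and shut, and the axes are right-handed (so a half turn about x gives the same grasp; the last joint's range is limited). The gripper opens to 85 mm and grips with 20 to 120 N. Pads are 22 mm wide; open, the fingers measure 114 mm over their backs; the gripper's body (76 mm by 85 mm) begins 54 mm behind the grasp point. The pads swing forward as they close: fully open they stand 13 mm farther back than shut.
Start: joints at [1.26, 0.576, 0.025, 1.437, -0.015, 1.129, -0.057], TCP at [0.152, -0.658, 0.405] pointing down, gripper open.
Joint ranges: [-2.76, 2.76], [-0.34, 2.15], [-1.52, 1.57], [0.19, 2.46], [-1.09, 4.23], [0.17, 1.99], [-2.82, 2.82]. Speed limits (rad/s): [2.22, 2.22, 3.01, 3.01, 3.14, 3.14, 3.14].

## Interface

Orientations are given as a 3x3 rotation matrix whose columns are the frame's x, y, z axes.
In Python, from cell import * gives the robot as it stands.
- The arm moves only by the tool play_rows, never from a script. Its argument "commands" is a list of rows, each a list of 3 entries, a list of its own where there are three numbers: the gripper command: -1 is fully open, 1 is shut, values between are in proportion, then the shift along the tool's x, y, z in units of 50 mm (1.0 is 50 mm), then the turn about the tool's x in units of 6 degrees (1.0 is 6 degrees). In form: [[grip, [x, y, z], turn], ...]. A call has 1 to 5 rows; each row shifts and turns the pose as measured when the row begins, along the tool's axes as they then stand; what a row does not reach is not made up. A row lasts 1/10 s, in which the tool goes at most 50 mm and 8.59 degrees, less where a joint would pass 70% of its speed; a pose out of reach is approached as far as the arm can. A call is refused whole if a number of a shift passes 1 or a number of a turn 1, either way. A call with a gripper value outside its range is refused whole. The fingers move at their own pace and stop on an object; "grip_force" is the grip in N (left out, the last holds). Time passes only in rows, so rows that do not move let the fingers close. It gives the time, the measured TCP pose, the force and the opening at its end, in the units of the state.
- observe(): the state, without advancing time (a new reading comes with each control period).
- get_image(name): name is "scene" or "top" or "wrist"; returns (picture, depth): 400x640x3 uint8, red, green, blue; 400x640 float32, m along the optical axis (not along the pixel's ray), 0 where there is no reading.
- camera_params(name): a dict with "fx", "fy", "cx", "cy" (pixels), "k1" (the pictures are not rectified: a ray, as slopes to the right and down, at radius r is drawn at 1 + k1 r^2 times it, then the intrinsics apply), "rvec" (rotation vector, rad) and "tvec" (3), from world to camera coordinates, as OpenCV has them. Camera axes: x right, y down, z forward; pixel columns grow to the right and rows downward; lengths in m; the calibration is good to about 2 mm. A picture is of the moment at which its call begins: read the wrist's pose just before it. camera_params takes no time and is no camera call; for the wrist camera it gives the pose at the moment of the call.
- job_done(): hands the job in, once; it reports no verdict.
The state is a dict: "clock": time; "qpos": joint angles; "joint_velocities": joint speeds; "effort": joint torques, N m; "tcp_pos": TCP position; "eef_rot": TCP orientation; "force": force on the tool from outside, world axes, zero at the start; "moment": the same for the moment, N m; "finger_gap": opening from 0.0 (shut) to 1.0 (fully open).
Only numpy, scipy, OpenCV 4.12 (cv2) and the standard library are available. Lean on these libraries where they do the work, as an engineer would, in place of code of your own. Each camera call takes 0.05 s, during which the arm holds its last target.

## Working session

There is one attempt and no reset: what is moved stays moved. The work goes in short steps, Python scripts to look and compute and a tool call to move; the robot and the scene stay as the last step left them, time stands still between calls to the robot, and variables do not carry over. Pictures are saved under pics/ and viewed, and the job is handed in when it is done.

Besides the shell and the picture viewer there is one more tool, called after "Request:" in YAML: its name, and indented under it one key for each argument. play_rows: Moves the arm, as the interface text tells. Its arguments: {"type":"object","properties":{"commands":{"type":"array"},"grip_force":{"type":"number"}},"required":["commands"]}

```bash
ls; mkdir -p pics; cat > h.py <<'E'
from cell import *
import numpy as np, cv2
def save(n,f):
    im,d=get_image(n); cv2.imwrite('pics/%s.png'%f,im[:,:,::-1]); np.save('pics/%s.npy'%f,d); return im,d
E
python3 - <<'E'
from h import *
s=observe()
for k,v in s.items(): print(k,np.round(v,3).tolist())
for n in ['scene','top','wrist']:
    print(n,camera_params(n))
for n in ['scene','top']: save(n,n+'0')
E
```

```text
pics
clock 0.0
qpos [1.26, 0.577, 0.025, 1.438, -0.015, 1.129, -0.057]
joint_velocities [-0.0, -0.001, 0.001, 0.001, -0.0, 0.0, -0.0]
effort [0.002, -76.575, 2.251, -28.597, 0.015, 0.012, 0.0]
tcp_pos [0.152, -0.658, 0.404]
eef_rot [[-0.0, 0.225, -0.974], [0.002, -0.974, -0.225], [-1.0, -0.002, 0.0]]
force [0.323, 0.682, 0.374]
moment [0.001, 0.019, 0.064]
finger_gap 1.001
scene {'fx': 427.81564089413405, 'fy': 427.81564089413405, 'cx': 324.9903745930207, 'cy': 198.36618049314563, 'k1': -0.007790797041090991, 'rvec': array([ 2.09380178,  1.65490231, -0.44631085]), 'tvec': array([-0.1179094 , -0.43502405,  1.57100019])}
top {'fx': 463.24007194180206, 'fy': 463.24007194180206, 'cx': 321.3769507948097, 'cy': 202.05432065116418, 'k1': -0.08657431822618737, 'rvec': array([ 2.14530451, -2.1688194 ,  0.08460905]), 'tvec': array([0.00238484, 0.55887368, 1.35832041])}
wrist {'fx': 280.3963408069323, 'fy': 280.3963408069323, 'cx': 318.4273476843333, 'cy': 196.14186789188284, 'k1': -0.015129065285950087, 'rvec': array([-2.25465397,  1.79205174,  0.28956025]), 'tvec': array([-0.67372211, -0.03928559,  0.38197157])}
```

View pics/scene0.png

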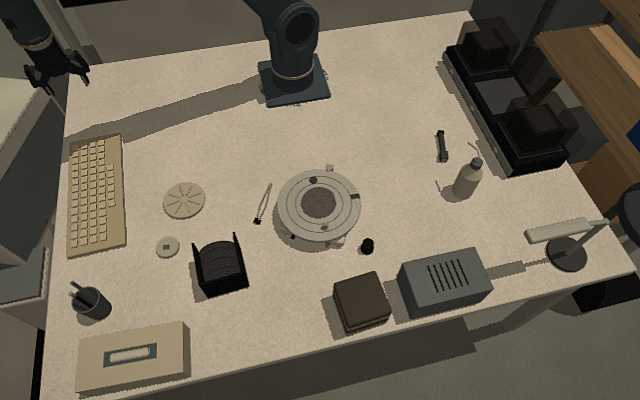

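View pics/top0.png

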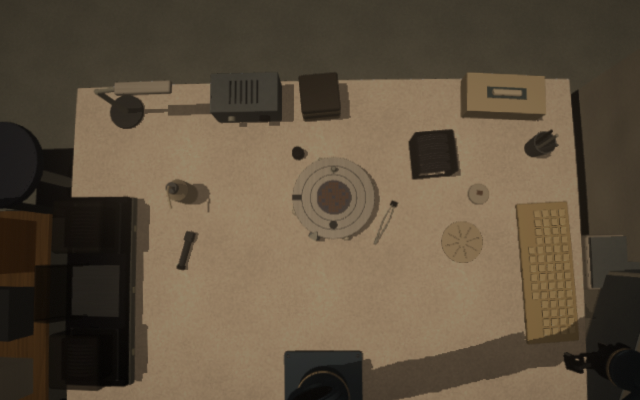

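```bash
python3 - <<'E'
import cv2
im=cv2.imread('pics/top0.png');cv2.imwrite('pics/t0z.png',cv2.resize(im[140:255,270:420],None,fx=5,fy=5,interpolation=cv2.INTER_CUBIC))
im=cv2.imread('pics/scene0.png');cv2.imwrite('pics/s0z.png',cv2.resize(im[150:260,250:390],None,fx=5,fy=5,interpolation=cv2.INTER_CUBIC))
E
```

```text
(no output)
```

View pics/t0z.png

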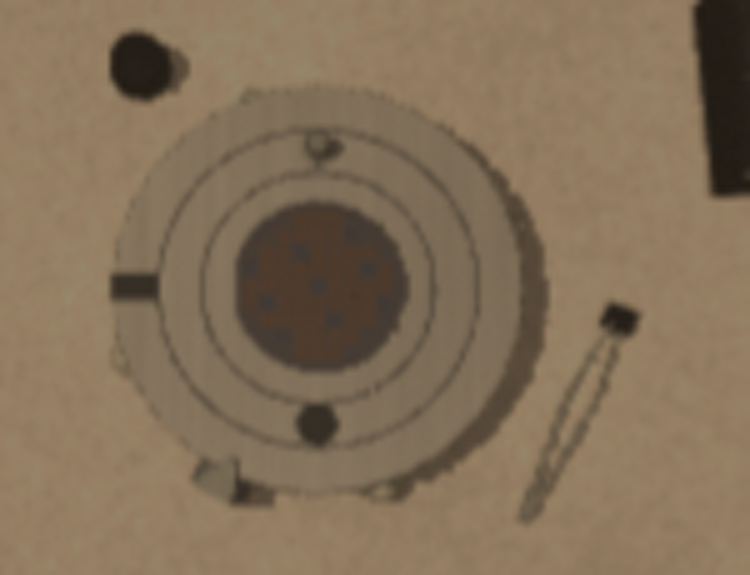

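View pics/s0z.png

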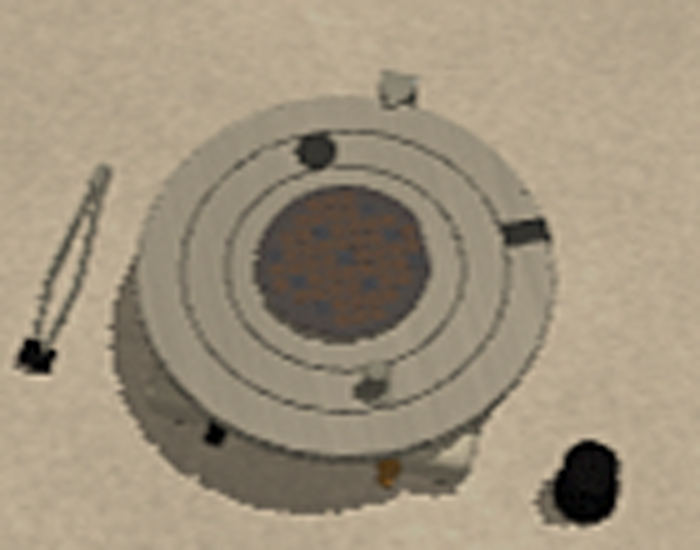

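```bash
cat >> h.py <<'E'
def cam(n):
    p=camera_params(n); R=cv2.Rodrigues(p['rvec'])[0]; return p,R,np.array(p['tvec'])
def rays(n,uv):
    p,R,t=cam(n); uv=np.asarray(uv,float).reshape(-1,2)
    d=(uv-[p['cx'],p['cy']])/[p['fx'],p['fy']]; x=d.copy()
    for _ in range(8): x=d/(1+p['k1']*(x**2).sum(1,keepdims=True))
    return p,R,t,x
def toplane(n,uv,z):
    p,R,t,x=rays(n,uv); D=np.c_[x,np.ones(len(x))]@R; o=-R.T@t
    s=(z-o[2])/D[:,2]; return o+D*s[:,None]
def cloud(n,d):
    v,u=np.mgrid[:d.shape[0],:d.shape[1]]; p,R,t,x=rays(n,np.c_[u.ravel(),v.ravel()])
    P=np.c_[x,np.ones(len(x))]*d.reshape(-1,1); return ((P-t)@R).reshape(d.shape+(3,))
def proj(n,P):
    p,R,t=cam(n); c=np.atleast_2d(P)@R.T+t; x=c[:,:2]/c[:,2:]
    x=x*(1+p['k1']*(x**2).sum(1,keepdims=True)); return x*[p['fx'],p['fy']]+[p['cx'],p['cy']]
E
python3 - <<'E'
import cell; print([k for k in dir(cell) if not k.startswith('_')])
from h import *
try: print(finger_overhang)
except Exception as e: print(e)
from scipy.optimize import least_squares
for n in ['top','scene']:
    d=np.load('pics/%s0.npy'%n); C=cloud(n,d)
    m=(abs(C[...,2]-.064)<.006)&(abs(C[...,1])<.3)&(C[...,0]>.35)&(C[...,0]<.85)&(d>0)
    cnt,lab,st,_=cv2.connectedComponentsWithStats(m.astype(np.uint8)); k=1+np.argmax(st[1:,4]); m=lab==k
    P=C[m]; print(n,len(P),P.min(0),P.max(0),np.median(P[:,2]))
    h=cv2.convexHull(P[:,:2].astype(np.float32))[:,0]
    f=lambda q:np.hypot(h[:,0]-q[0],h[:,1]-q[1])-.119
    r=least_squares(f,[P[:,0].mean(),P[:,1].mean()],loss='soft_l1',f_scale=.002); c=r.x; print('centre',c,np.std(r.fun))
    H=(C[...,2]>.076)&(np.hypot(C[...,0]-c[0],C[...,1]-c[1])<.14)&(d>0)
    print('high pts',np.round(C[H],3)[:30])
    R=np.hypot(C[...,0]-c[0],C[...,1]-c[1])
    B=(R>.12)&(R<.145)&(C[...,2]>.055)&(C[...,2]<.09)
    print('blade',np.round(C[B],3)[:40])
E
```

```text
['Unreachable', 'camera_params', 'finger_overhang', 'get_image', 'job_done', 'observe']
0.1734
top 4237 [ 0.44492516 -0.15849257  0.05800187] [0.68882463 0.08154237 0.06999643] 0.06413581783862508
centre [ 0.56828307 -0.03918416] 0.003756178214295969
high pts [[ 0.653 -0.037  0.094]
 [ 0.654 -0.04   0.09 ]
 [ 0.654 -0.043  0.09 ]
 [ 0.654 -0.045  0.087]
 [ 0.651 -0.034  0.087]
 [ 0.651 -0.037  0.089]
 [ 0.651 -0.04   0.088]
 [ 0.652 -0.043  0.086]
 [ 0.65  -0.045  0.092]
 [ 0.649 -0.034  0.086]
 [ 0.649 -0.037  0.083]
 [ 0.648 -0.04   0.09 ]
 [ 0.648 -0.042  0.09 ]
 [ 0.648 -0.045  0.088]
 [ 0.645 -0.037  0.087]
 [ 0.645 -0.04   0.092]
 [ 0.645 -0.042  0.088]
 [ 0.646 -0.045  0.083]
 [ 0.644 -0.04   0.082]
 [ 0.644 -0.042  0.08 ]
 [ 0.609 -0.016  0.077]
 [ 0.609 -0.036  0.076]
 [ 0.606 -0.054  0.079]
 [ 0.606 -0.071  0.076]
 [ 0.6   -0.027  0.077]
 [ 0.6   -0.059  0.077]
 [ 0.6   -0.077  0.078]
 [ 0.598 -0.007  0.078]
 [ 0.597 -0.051  0.076]
 [ 0.595 -0.004  0.077]]
blade [[ 0.689 -0.04   0.063]
 [ 0.689 -0.046  0.061]
 [ 0.686 -0.016  0.061]
 [ 0.686 -0.064  0.06 ]
 [ 0.685 -0.067  
[... 2002 characters left out ...]
7 ]
 [ 0.451  0.015  0.067]
 [ 0.451  0.018  0.067]
 [ 0.455  0.019  0.072]
 [ 0.455  0.023  0.07 ]
 [ 0.454  0.026  0.069]
 [ 0.455  0.029  0.069]
 [ 0.456  0.032  0.069]
 [ 0.446  0.013  0.056]
 [ 0.456  0.013  0.07 ]
 [ 0.459  0.015  0.073]
 [ 0.457  0.019  0.069]
 [ 0.459  0.021  0.072]
 [ 0.457  0.025  0.067]
 [ 0.459  0.028  0.069]
 [ 0.458  0.031  0.068]
 [ 0.449  0.012  0.056]
 [ 0.46   0.012  0.071]
 [ 0.46   0.015  0.07 ]
 [ 0.459  0.019  0.068]
 [ 0.464  0.02   0.074]
 [ 0.46   0.024  0.067]
 [ 0.464  0.027  0.071]
 [ 0.461  0.031  0.066]
 [ 0.448 -0.022  0.059]
 [ 0.451 -0.017  0.062]
 [ 0.452 -0.014  0.063]
 [ 0.452 -0.001  0.059]
 [ 0.453  0.002  0.059]
 [ 0.465  0.023  0.069]]
```

Request:
play_rows:
  commands:
    - [1,[0,0,0],1]
    - [1,[0,0,0],1]
    - [1,[0,0,0],0.2]
    - [1,[0,-0.7,-0.6],0]
    - [1,[0,-0.7,-0.6],0]
  grip_force: 40

```text
clock: 0.6
tcp_pos: [0.208, -0.5902, 0.4009]
eef_rot: [[-0.005, -0.018, -1.0], [0.003, -1.0, 0.018], [-1.0, -0.003, 0.005]]
force: [0.9, -0.3, -0.4]
finger_gap: 0.141
```

Request:
play_rows:
  commands:
    - [1,[0,-0.7,-0.65],0]
    - [1,[0,-0.7,-0.65],0]
    - [1,[0,-0.7,-0.65],0]
    - [1,[0,-0.7,-0.65],0]
    - [1,[0,-0.7,-0.65],0]

```text
clock: 1.1
tcp_pos: [0.3766, -0.4106, 0.3997]
eef_rot: [[-0.007, -0.009, -1.0], [0.003, -1.0, 0.009], [-1.0, -0.003, 0.007]]
force: [0.5, -0.7, 0.2]
finger_gap: -0.002
```

Request:
play_rows:
  commands:
    - [1,[0,-0.7,-0.65],0]
    - [1,[0,-0.7,-0.65],0]
    - [1,[0,-0.7,-0.65],0]
    - [1,[0,-0.7,-0.65],0]
    - [1,[0,-0.7,-0.65],0]

```text
clock: 1.6
tcp_pos: [0.5452, -0.2278, 0.3991]
eef_rot: [[-0.007, 0.003, -1.0], [0.002, -1.0, -0.003], [-1.0, -0.002, 0.007]]
force: [0.4, -1.2, -0.3]
finger_gap: 0.0
```

Request:
play_rows:
  commands:
    - [1,[0,-0.7,-0.65],0]
    - [1,[0,-0.7,-0.65],0]
    - [1,[0.4,-0.6,-0.65],0]
    - [1,[0.9,-0.2,-0.2],0]
    - [1,[0.4,0,0],0]

```text
clock: 2.1
tcp_pos: [0.6602, -0.1028, 0.3138]
eef_rot: [[0.002, 0.025, -1.0], [0.006, -1.0, -0.025], [-1.0, -0.006, -0.002]]
force: [-0.4, -0.4, -0.5]
finger_gap: -0.001
```

```bash
python3 - <<'E'
from h import *
s=observe(); print(s['tcp_pos'],s['clock'],finger_overhang, s['joint_velocities'])
im,d=save('wrist','w1'); im,d=save('scene','s1')
cv2.imwrite('pics/s1z.png',cv2.resize(im[60:280,220:440],None,fx=2.7,fy=2.7)[:,:,::-1])
C=cloud('scene',d); t=np.array(s['tcp_pos'])
m=(np.hypot(C[...,0]-t[0],C[...,1]-t[1])<.06)&(C[...,2]>.095)&(d>0)
print(C[m][:,2].min()); P=C[m]; o=np.argsort(P[:,2])[:20]; print(np.round(P[o],3), t)
print('camera pos',[(-cam(n)[1].T@cam(n)[2]).round(2) for n in('top','scene')])
E
```

```text
[ 0.66022795 -0.10278565  0.31376041] 2.1 0.1734 [-0.0176071   0.16865896 -0.01704863  0.14518224  0.00700866 -0.38964185
  0.01182953]
0.1406434232606808
[[ 0.669 -0.101  0.141]
 [ 0.668 -0.108  0.142]
 [ 0.671 -0.099  0.143]
 [ 0.671 -0.104  0.145]
 [ 0.666 -0.111  0.145]
 [ 0.665 -0.092  0.146]
 [ 0.665 -0.095  0.147]
 [ 0.654 -0.116  0.147]
 [ 0.67  -0.101  0.148]
 [ 0.672 -0.106  0.148]
 [ 0.67  -0.098  0.148]
 [ 0.667 -0.09   0.148]
 [ 0.672 -0.096  0.149]
 [ 0.668 -0.113  0.149]
 [ 0.67  -0.109  0.152]
 [ 0.672 -0.104  0.152]
 [ 0.667 -0.113  0.152]
 [ 0.67  -0.098  0.153]
 [ 0.67  -0.101  0.153]
 [ 0.672 -0.106  0.153]] [ 0.66022795 -0.10278565  0.31376041]
camera pos [array([ 0.42, -0.04,  1.41]), array([ 1.18, -0.18,  1.12])]
```

View pics/s1z.png

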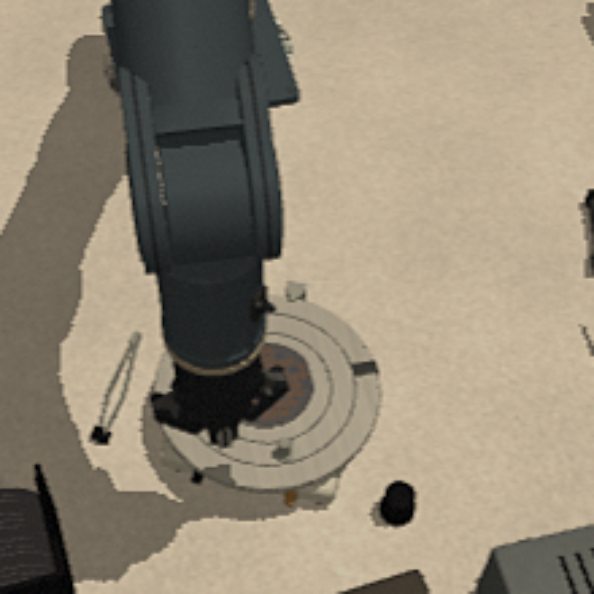

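View pics/w1.png

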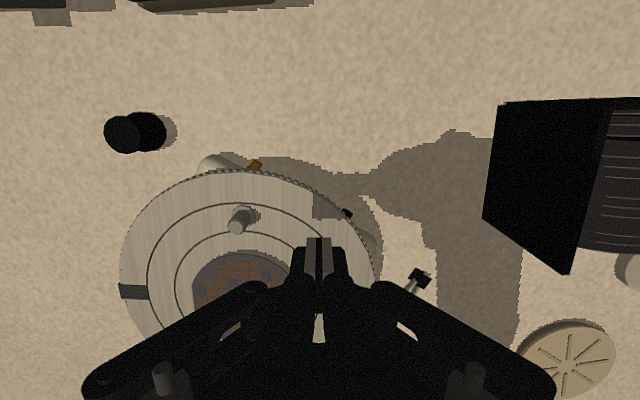

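Request:
play_rows:
  commands:
    - [1,[0.7,0,0.1],0]
    - [1,[0.5,0,0.06],0]
    - [1,[0,0,0],0]

```text
clock: 2.5
tcp_pos: [0.6517, -0.107, 0.2568]
eef_rot: [[0.004, 0.024, -1.0], [0.003, -1.0, -0.024], [-1.0, -0.003, -0.004]]
force: [0.0, 0.2, 0.3]
finger_gap: 0.003
```

Request:
play_rows:
  commands:
    - [1,[0.12,0,0],0]
    - [1,[0.02,0,0],0]

```text
clock: 2.7
tcp_pos: [0.6525, -0.1085, 0.2529]
eef_rot: [[0.008, 0.024, -1.0], [0.002, -1.0, -0.024], [-1.0, -0.002, -0.008]]
force: [0.8, -0.3, -0.6]
finger_gap: -0.003
```

Request:
play_rows:
  commands:
    - [1,[0,-0.4,0],0]
    - [1,[0,-0.4,0],0]
    - [1,[0,-0.4,0.03],0]
    - [1,[0,-0.4,0.15],0]
    - [1,[-1,0,0],0]

```text
clock: 3.2
tcp_pos: [0.641, -0.0263, 0.3032]
eef_rot: [[0.007, 0.022, -1.0], [0.0, -1.0, -0.022], [-1.0, -0.0, -0.007]]
force: [0.1, 1.4, -0.9]
finger_gap: -0.0
```

```bash
cat >> h.py <<'E'
def shot(n,f,box,k):
    t=observe()['clock']; im,d=save(n,f); x0,y0,x1,y1=box
    cv2.imwrite('pics/%sz.png'%f,cv2.resize(im[y0:y1,x0:x1],None,fx=k,fy=k,interpolation=cv2.INTER_CUBIC)[:,:,::-1]); return t,im,d
E
python3 - <<'E'
from h import *
t,im,d=shot('scene','s2',(240,150,390,260),5); print(t,observe()['tcp_pos'])
t,im,d=shot('scene','s3',(240,150,390,260),5); print(t)
E
```

```text
3.2 [ 0.64413757 -0.02810689  0.3151733 ]
3.25
```

View pics/s2z.png

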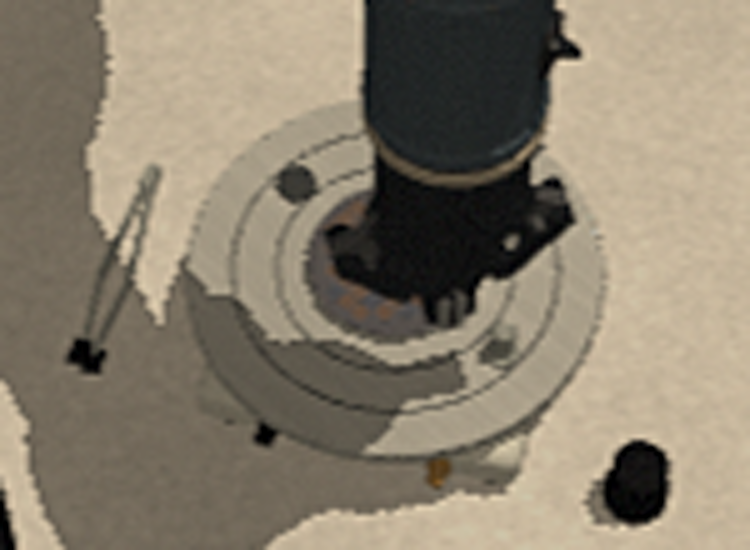

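View pics/s3z.png

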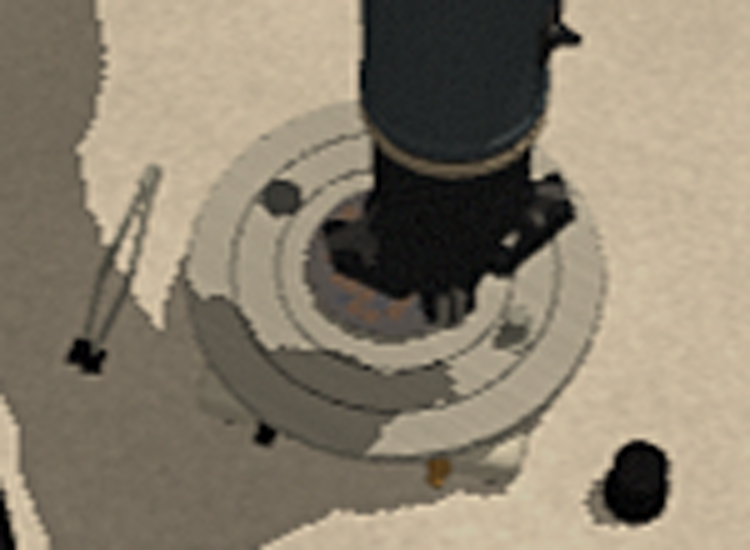

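Request:
play_rows:
  commands:
    - [1,[0,0.8,0.5],0.2]
    - [1,[0,0.8,0.5],0]
    - [1,[0,0.78,0.5],0]
    - [1,[0.5,0,0],0]
    - [1,[0.5,0,0],0]

```text
clock: 3.8
tcp_pos: [0.5748, -0.1496, 0.2727]
eef_rot: [[0.052, 0.002, -0.999], [-0.005, -1.0, -0.003], [-0.999, 0.005, -0.052]]
force: [0.9, 0.4, 0.0]
finger_gap: 0.002
```

```bash
python3 - <<'E'
from h import *
c=np.array([.568,-.0388])
for uv in [(240+59.2,150+36.8),(240+56.2,150+39.4)]:
    p=toplane('scene',[uv],.066)[0]; v=p[:2]-c; print(p,np.hypot(*v),np.arctan2(v[1],v[0]))
print(observe()['tcp_pos'])
for i in range(3):
    t,im,d=shot('scene','a%d'%i,(240,150,390,260),5); print(t)
E
```

```text
[ 0.5045446 -0.079272   0.066    ] 0.07526334784073342 -2.5738401050865902
[ 0.51139243 -0.08962031  0.066     ] 0.07607312754364072 -2.4100136058770425
[ 0.57476588 -0.14962019  0.27273758]
3.8
3.85
3.9
```

View pics/a0z.png

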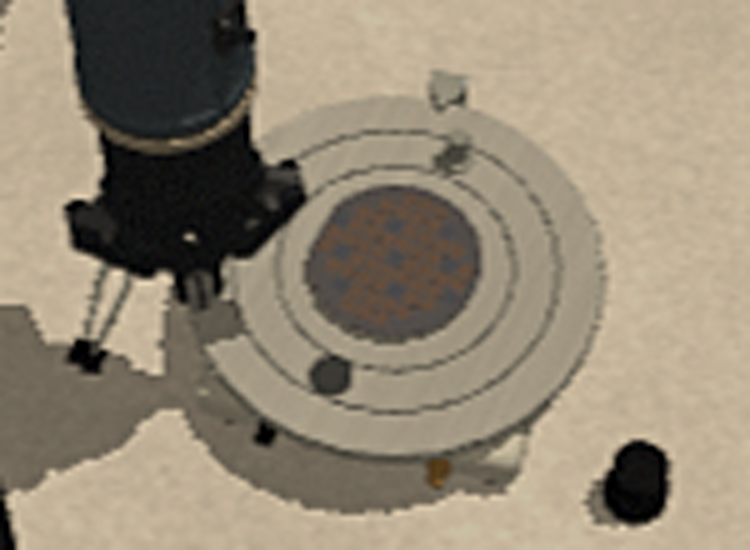

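View pics/a2z.png

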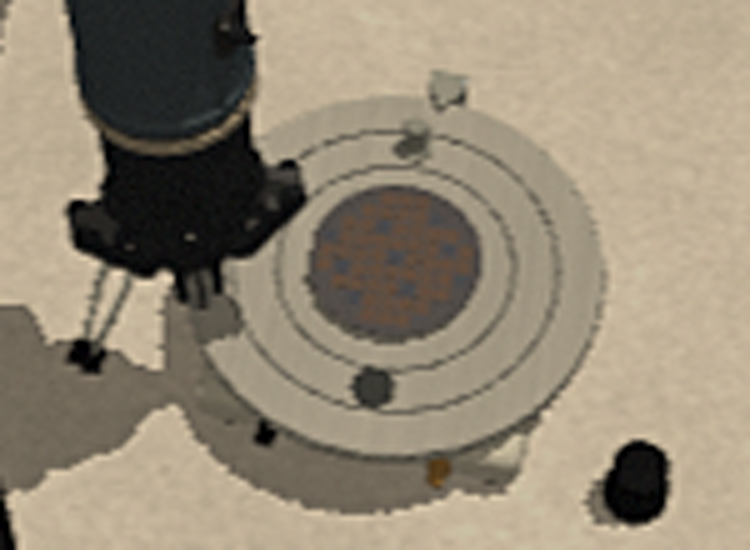

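```bash
cat >> h.py <<'E'
AX=np.array([.569,-.0385])
def polar(n,im,r0,r1,z=.064,N=720):
    th=np.arange(N)*2*np.pi/N; out=[]
    g=cv2.cvtColor(im,cv2.COLOR_RGB2GRAY).astype(np.float32)
    for r in np.linspace(r0,r1,7):
        uv=proj(n,np.c_[AX[0]+r*np.cos(th),AX[1]+r*np.sin(th),0*th+z]).astype(np.float32)
        out.append(cv2.remap(g,uv[None,:,0],uv[None,:,1],cv2.INTER_LINEAR)[0])
    return th,np.array(out)
E
python3 - <<'E'
from h import *
def rd(f): return cv2.imread('pics/%s.png'%f)[:,:,::-1].copy()
for n,f in [('top','top0'),('scene','scene0'),('scene','a0'),('scene','a2')]:
    im=rd(f)
    for r0,r1,z in [(.098,.116,.064),(.078,.086,.065)]:
        th,o=polar(n,im,r0,r1,z); m=o.mean(0); M=np.median(m)
        d=m<M*.6; idx=np.where(d)[0]
        gr=np.split(idx,np.where(np.diff(idx)>2)[0]+1)
        print(f,r0,M,[(round(np.degrees(th[g]).mean(),1),len(g)/2,m[g].min().round()) for g in gr if len(g)])
# pointer from images: rectangle arrow tip. print colors near
C=cloud('scene',np.load('pics/scene0.npy')); 
E
```

```text
top0 0.098 113.4751 [(np.float64(88.8), 7.0, np.float32(48.0))]
top0 0.078 113.95096 [(np.float64(179.2), 14.0, np.float32(47.0)), (np.float64(354.0), 3.5, np.float32(63.0))]
scene0 0.098 143.34933 [(np.float64(89.5), 7.5, np.float32(46.0))]
scene0 0.078 143.19022 [(np.float64(2.0), 4.5, np.float32(66.0)), (np.float64(177.5), 15.5, np.float32(46.0)), (np.float64(356.2), 7.0, np.float32(65.0))]
a0 0.098 152.02496 [(np.float64(247.2), 70.0, np.float32(13.0))]
a0 0.078 151.45953 [(np.float64(141.8), 8.0, np.float32(68.0)), (np.float64(230.8), 45.0, np.float32(14.0)), (np.float64(321.8), 16.0, np.float32(53.0))]
a2 0.098 151.47678 [(np.float64(247.0), 69.5, np.float32(14.0))]
a2 0.078 151.3476 [(np.float64(159.0), 10.5, np.float32(70.0)), (np.float64(230.2), 45.0, np.float32(12.0)), (np.float64(339.8), 15.0, np.float32(52.0))]
```

```bash
python3 - <<'E'
from h import *
outs=[]
for n,f in [('top','top0'),('scene','a2')]:
    im=cv2.imread('pics/%s.png'%f); 
    c=proj(n,[[AX[0]-.11,AX[1]+.057,.067]])[0].round().astype(int)
    x0,y0=c-18; k=10
    z=cv2.resize(im[y0:y0+37,x0:x0+37],None,fx=k,fy=k,interpolation=cv2.INTER_CUBIC)
    for a,col in [(148,(0,0,255)),(152.5,(0,255,0)),(157,(255,0,0))]:
        a=np.radians(a); 
        q=proj(n,[[AX[0]+r*np.cos(a),AX[1]+r*np.sin(a),.067] for r in(.110,.136)])
        q=((q-[x0,y0]+.5)*k).round().astype(int); cv2.line(z,tuple(map(int,q[0])),tuple(map(int,q[1])),col,1)
    outs.append(z)
cv2.imwrite('pics/ptr.png',np.hstack(outs))
for f in ['scene0','s1','a0','a1','a2']:
  pass
D=[np.load('pics/%s.npy'%f) for f in ['scene0','s3','a0','a1','a2']]
for d in D:
    C=cloud('scene',d); v=C[...,:2]-AX; r=np.hypot(v[...,0],v[...,1]); a=np.degrees(np.arctan2(v[...,1],v[...,0]))
    m=(r>.123)&(r<.14)&(abs(C[...,2]-.069)<.006)&(a>130)&(a<175); print(m.sum(),a[m].mean(),a[m].min(),a[m].max())
E
```

```text
28 152.0309279224528 147.4437314731652 157.06992583871292<stdin>:19: RuntimeWarning: Mean of empty slice.
  ret = ret.dtype.type(ret / rcount)
Traceback (most recent call last):
ValueError: zero-size array to reduction operation minimum which has no identity
```

View pics/ptr.png

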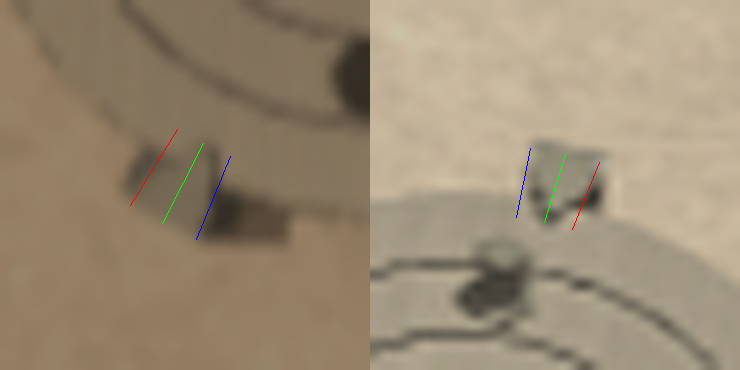

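Request:
play_rows:
  commands:
    - [1,[0.1,-0.1,0.1],0]
    - [1,[0,0,0],0]
    - [1,[0,0,0],0]
    - [1,[0,0,0],0]
    - [1,[0,0,0],0]

```text
clock: 4.45
tcp_pos: [0.5717, -0.1408, 0.2704]
eef_rot: [[0.053, 0.008, -0.999], [-0.004, -1.0, -0.008], [-0.999, 0.004, -0.053]]
force: [0.2, -0.3, 0.3]
finger_gap: -0.0
```

Request:
play_rows:
  commands:
    - [1,[0.16,0.08,0.2],0]
    - [1,[0,0,0],0]
    - [1,[0,0,0],0]
    - [1,[0,0,0],0]
    - [1,[0,0,0],0]

```text
clock: 4.95
tcp_pos: [0.5636, -0.1446, 0.2633]
eef_rot: [[0.056, 0.009, -0.998], [-0.004, -1.0, -0.009], [-0.998, 0.004, -0.056]]
force: [0.4, -0.1, 0.2]
finger_gap: 0.004
```

```bash
cat >> h.py <<'E'
def ang(n,im):
    res={}
    for k,r0,r1,z,off in [('slot',.098,.116,.064,0),('knob',.078,.086,.065,-90)]:
        th,o=polar(n,im,r0,r1,z); m=o.mean(0); M=np.median(m)
        s=m<M*.62; sh=np.argmax(~s); s=np.roll(s,-sh); mm=np.roll(m,-sh); tt=np.degrees(np.arange(720)*np.pi/360)+sh/2
        idx=np.where(s)[0]; gr=np.split(idx,np.where(np.diff(idx)>2)[0]+1)
        res[k]=[(round(float(tt[g].mean()+off)%360,1),len(g)/2) for g in gr if len(g)>5]
    return res
E
python3 - <<'E'
from h import *
print(observe()['tcp_pos'],observe()['eef_rot'][:,0])
for i in range(3):
    t,im,d=shot('scene','b%d'%i,(240,150,390,260),5); print(t,ang('scene',im))
E
```

```text
[ 0.56359291 -0.1446029   0.26330456] [ 0.05629591 -0.00393839 -0.99840636]
4.95 {'slot': [(71.8, 8.0), (242.8, 69.0)], 'knob': [(69.5, 15.5), (136.5, 45.5), (250.5, 10.5)]}
5.0 {'slot': [(80.2, 8.0), (242.8, 69.0)], 'knob': [(78.0, 15.5), (136.5, 45.5), (259.0, 10.5)]}
5.05 {'slot': [(88.2, 8.0), (242.8, 69.0)], 'knob': [(86.5, 15.5), (136.5, 45.5), (268.0, 11.5)]}
```

```bash
python3 - <<'E'
from h import *
for i in range(200):
    t=observe()['clock']; im,d=get_image('scene')
    if i%4==0 or i>190:
        r=ang('scene',im); s=[a for a,w in r['slot'] if 6<w<11]; 
        if s: print(round(t,2),s,end=' ')
print(observe()['tcp_pos'],observe()['force'],observe()['clock'])
E
```

```text
5.1 [96.8] 5.3 [130.0] 5.5 [163.2] 5.7 [197.2] 6.3 [298.8] 6.5 [332.0] 6.7 [5.2] 6.9 [37.8] 7.1 [69.8] 7.3 [101.2] 7.5 [132.5] 7.7 [163.5] 7.9 [195.2] 8.5 [290.5] 8.7 [322.0] 8.9 [353.0] 9.1 [23.8] 9.3 [53.8] 9.5 [83.2] 9.7 [112.2] 9.9 [141.5] 10.1 [170.5] 10.3 [200.2] 10.9 [288.2] 11.1 [317.5] 11.3 [346.5] 11.5 [14.8] 11.7 [42.8] 11.9 [70.2] 12.1 [97.2] 12.3 [123.8] 12.5 [150.8] 12.7 [177.5] 13.5 [285.5] 13.7 [312.2] 13.9 [338.5] 14.1 [4.5] 14.3 [30.0] 14.5 [55.2] 14.65 [73.8] 14.7 [79.8] 14.75 [86.0] 14.8 [92.2] 14.85 [98.2] 14.9 [104.2] 14.95 [110.2] 15.0 [116.8] 15.05 [122.5] [ 0.56319537 -0.14467916  0.26303506] [ 0.07114145 -0.36355249  0.24697484] 15.1
```

Request:
play_rows:
  commands:
    - [1,[0.3,0,0],0]
    - [1,[0,0,0],0]
    - [1,[0,0,0],0]

```text
clock: 15.4
tcp_pos: [0.5643, -0.1448, 0.2483]
eef_rot: [[0.056, 0.008, -0.998], [-0.004, -1.0, -0.009], [-0.998, 0.005, -0.056]]
force: [-0.2, 0.7, 0.4]
finger_gap: -0.001
```

```bash
python3 - <<'E'
from h import *
s=observe();print(s['tcp_pos'],s['eef_rot'][:,0],s['tcp_pos']+.1734*s['eef_rot'][:,0],s['force'])
for i in range(3):
    t=observe()['clock']; im,d=get_image('scene'); print(t,ang('scene',im)['slot'])
E
```

```text
[ 0.56425508 -0.14482765  0.24834928] [ 0.05646945 -0.00410816 -0.99839588] [ 0.57404689 -0.14554     0.07522744] [-0.18338569  0.66524549  0.41621782]
15.4 [(164.8, 8.0), (244.5, 66.5)]
15.45 [(171.0, 7.5), (244.5, 66.5)]
15.5 [(177.0, 7.5), (244.5, 66.5)]
```

Request:
play_rows:
  commands:
    - [1,[0.1,0,0],0]
    - [1,[0,0,0],0]
    - [1,[0,0,0],0]

```text
clock: 15.85
tcp_pos: [0.5647, -0.1449, 0.2439]
eef_rot: [[0.058, 0.008, -0.998], [-0.004, -1.0, -0.009], [-0.998, 0.005, -0.058]]
force: [-0.3, -0.2, -1.0]
finger_gap: 0.001
```

```bash
python3 - <<'E'
from h import *
s=observe();print(s['tcp_pos']+.1734*s['eef_rot'][:,0],s['force'])
L=[]
while True:
    t=observe()['clock']; im,d=get_image('scene'); 
    s=[a for a,w in ang('scene',im)['slot'] if 6<w<11]
    if s: L.append((t,s[0]))
    if observe()['clock']>=18.08: break
print(L[-10:]); t,a=np.array(L[-12:]).T; p=np.polyfit(t,np.unwrap(a,period=360),2); print(p, observe()['clock'])
for x in np.arange(18.2,18.8,.05): print(round(x,2),np.polyval(p,x).round(1),end='; ')
print(observe()['tcp_pos'])
E
```

```text
[ 0.57475128 -0.14561755  0.07079381] [-0.28816785 -0.19344194 -1.01086334]
[(17.6, 64.5), (17.65, 69.8), (17.7, 75.2), (17.75, 80.8), (17.8, 86.2), (17.85, 91.8), (17.9, 97.2), (17.95, 102.5), (18.0, 107.8), (18.05, 113.2)]
[   -3.7962038    243.86413586 -3051.72562438] 18.1
18.2 129.1; 18.25 134.4; 18.3 139.7; 18.35 144.9; 18.4 150.1; 18.45 155.3; 18.5 160.5; 18.55 165.7; 18.6 170.8; 18.65 175.9; 18.7 181.0; 18.75 186.1; 18.8 191.2; [ 0.5646664  -0.14485457  0.24387888]
```

Request:
play_rows:
  commands:
    - [1,[0,0,0],0]
    - [1,[0,0,0],0]
    - [1,[0.25,0,0],0]
    - [1,[0.1,0,0],0]
    - [1,[0.1,0,0],0]

```text
clock: 18.6
tcp_pos: [0.5783, -0.1438, 0.2367]
eef_rot: [[0.101, 0.01, -0.995], [-0.008, -1.0, -0.011], [-0.995, 0.009, -0.101]]
force: [-1.6, 8.0, 37.8]
finger_gap: -0.0
```

```bash
python3 - <<'E'
from h import *
s=observe();print(s['tcp_pos']+.1734*s['eef_rot'][:,0],s['force'])
for i in range(2):
    t,im,d=shot('scene','c%d'%i,(240,150,390,260),5); print(t,ang('scene',im)); print(observe()['force'])
E
```

```text
[ 0.59577454 -0.14510436  0.06413534] [-1.57445285  7.96047797 37.79159299]
18.6 {'slot': [(156.2, 8.0), (250.2, 77.0)], 'knob': [(338.5, 10.5), (167.0, 69.5)]}
[-0.1638392   4.29785157 42.63907095]
18.65 {'slot': [(157.0, 7.5), (250.5, 77.5)], 'knob': [(338.8, 12.0), (167.0, 69.5)]}
[-1.45113471  6.18610967 45.78760936]
```

View pics/c1z.png

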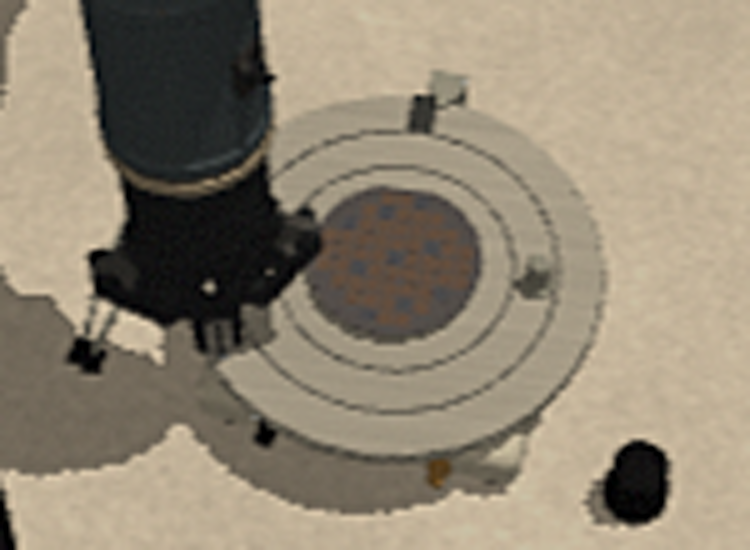

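Request:
play_rows:
  commands:
    - [1,[0.02,0,0.15],0]

```text
clock: 18.8
tcp_pos: [0.5738, -0.1437, 0.2373]
eef_rot: [[0.11, 0.012, -0.994], [-0.009, -1.0, -0.013], [-0.994, 0.01, -0.109]]
force: [-0.8, -1.1, 2.0]
finger_gap: 0.003
```

```bash
python3 - <<'E'
from h import *
s=observe();print(s['tcp_pos'],s['tcp_pos']+.1734*s['eef_rot'][:,0],s['force'])
for i in range(2):
    t,im,d=shot('scene','d%d'%i,(240,150,390,260),5); s=observe(); print(t,ang('scene',im)['slot'],s['force'],s['tcp_pos'])
E
```

```text
[ 0.57380902 -0.143742    0.23728565] [ 0.59279858 -0.14524794  0.06493516] [-0.75054962 -1.1132766   1.98506301]
18.8 [(154.8, 8.0), (249.8, 75.0)] [-2.09690333 -0.14759453 23.86502776] [ 0.57226674 -0.14396038  0.23681189]
18.85 [(154.0, 7.5), (249.0, 74.5)] [ 0.40599009  1.26786114 20.49275508] [ 0.57248182 -0.14401085  0.23683966]
```

Request:
play_rows:
  commands:
    - [1,[0.03,0,0.1],0]

```text
clock: 19.0
tcp_pos: [0.5697, -0.1441, 0.2368]
eef_rot: [[0.114, 0.011, -0.993], [-0.009, -1.0, -0.012], [-0.993, 0.011, -0.114]]
force: [0.1, 1.3, 19.8]
finger_gap: -0.005
```

```bash
python3 - <<'E'
from h import *
s=observe();print(s['tcp_pos'],s['force'])
for i in range(4):
    t,im,d=shot('scene','e%d'%i,(240,150,390,260),5); s=observe(); print(t,ang('scene',im)['slot'],s['force'],s['tcp_pos'])
E
```

```text
[ 0.56968082 -0.14411918  0.23679285] [ 0.05135271  1.33747744 19.82655918]
19.0 [(153.0, 7.5), (248.2, 74.0)] [-1.1048134   1.58262606 22.41275076] [ 0.56888829 -0.14421416  0.23672922]
19.05 [(152.8, 8.0), (248.0, 73.5)] [ 0.57796578  0.31993711 19.34472139] [ 0.56909245 -0.14416606  0.23680329]
19.1 [(152.8, 8.0), (248.0, 73.5)] [-0.45445951  1.44326295 19.08650592] [ 0.56930377 -0.1441686   0.23681969]
19.15 [(152.8, 8.0), (248.2, 74.0)] [ 0.15950794  0.96364114 19.40502962] [ 0.56940045 -0.14415809  0.23678675]
```

View pics/e3z.png

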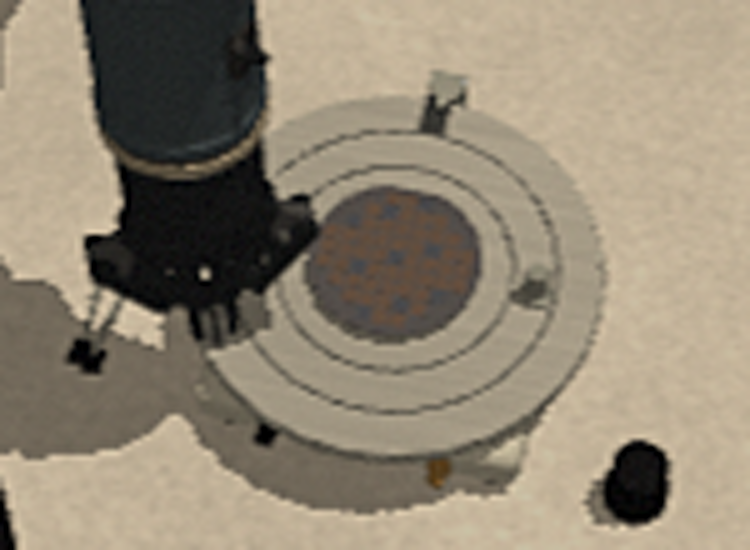

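Request:
play_rows:
  commands:
    - [1,[-0.8,0.01,-0.09],0]
    - [1,[-0.8,0,-0.09],0]
    - [1,[0,0,0],0]

```text
clock: 19.5
tcp_pos: [0.5699, -0.1437, 0.3182]
eef_rot: [[0.113, 0.011, -0.994], [-0.009, -1.0, -0.012], [-0.994, 0.01, -0.113]]
force: [0.9, -0.1, -0.2]
finger_gap: 0.003
```

```bash
python3 - <<'E'
from h import *
s=observe();print(s['tcp_pos'],s['force'])
for i in range(6):
    t,im,d=shot('scene','f%d'%i,(240,150,390,260),5); s=observe(); print(t,ang('scene',im)['slot'])
E
```

```text
[ 0.56988192 -0.14368148  0.31815279] [ 0.94653737 -0.13810144 -0.18531535]
19.5 [(148.2, 8.0), (225.8, 64.0)]
19.55 [(147.8, 8.0), (225.8, 64.0), (273.8, 7.0)]
19.6 [(147.2, 8.0), (225.8, 64.0), (273.8, 6.5)]
19.65 [(146.2, 8.0), (225.8, 64.0), (274.1, 7.0)]
19.7 [(145.5, 7.5), (225.8, 64.0), (275.2, 4.0)]
19.75 [(144.8, 7.0), (225.8, 64.0), (275.2, 4.0)]
```

Request:
play_rows:
  commands:
    - [1,[0.08,-0.5,-0.7],0]
    - [1,[0.08,-0.5,-0.7],0]
    - [1,[0.6,0,0.07],0]
    - [1,[0.6,0,0.07],0]
    - [1,[0,0,0],0]

```text
clock: 20.3
tcp_pos: [0.6388, -0.0916, 0.2439]
eef_rot: [[0.098, 0.01, -0.995], [-0.007, -1.0, -0.01], [-0.995, 0.008, -0.097]]
force: [-0.3, -0.6, 0.3]
finger_gap: -0.001
```

```bash
python3 - <<'E'
from h import *
s=observe();print(s['tcp_pos'],s['tcp_pos']+.1734*s['eef_rot'][:,0],s['eef_rot'][:,0],s['force'])
for i in range(2):
    t,im,d=shot('scene','g%d'%i,(240,150,390,260),5); s=observe(); print(t,ang('scene',im))
E
```

```text
[ 0.6387593  -0.0915739   0.24393095] [ 0.65566884 -0.09277215  0.07136157] [ 0.09751759 -0.00691037 -0.99520981] [-0.28244933 -0.61616773  0.28999378]
20.3 {'slot': [(138.0, 7.5), (196.5, 68.5), (303.5, 54.5)], 'knob': [(112.2, 83.0), (211.2, 64.0)]}
20.35 {'slot': [(137.5, 7.5), (197.0, 69.5), (303.5, 54.5)], 'knob': [(113.0, 80.5), (210.8, 65.0)]}
```

View pics/g1z.png

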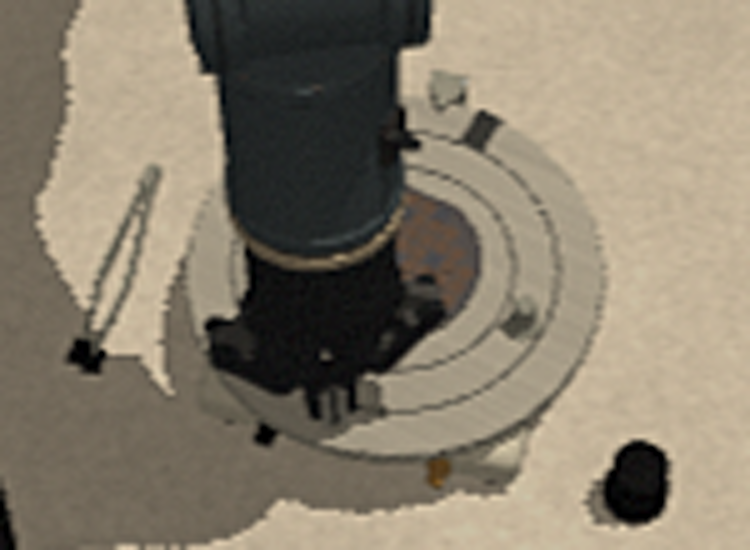

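Request:
play_rows:
  commands:
    - [1,[0.16,0,-0.08],0]
    - [1,[0.04,0,0],0]

```text
clock: 20.6
tcp_pos: [0.6456, -0.0936, 0.2402]
eef_rot: [[0.105, 0.007, -0.994], [-0.009, -1.0, -0.008], [-0.994, 0.01, -0.105]]
force: [0.3, -0.6, -0.7]
finger_gap: -0.004
```

```bash
cat > st.py <<'E'
from h import *
import sys
f=sys.argv[1]
s=observe();print(s['tcp_pos'].round(4),(s['tcp_pos']+.1734*s['eef_rot'][:,0]).round(4),s['eef_rot'][:,0].round(3),s['force'].round(1))
for i in range(int(sys.argv[2])):
    t,im,d=shot('scene',f+str(i),(240,150,390,260),5); s=observe(); print(round(t,2),ang('scene',im)['slot'][:2],s['force'].round(1),s['tcp_pos'].round(4))
E
python3 st.py h 2
```

```text
[ 0.6456 -0.0936  0.2402] [ 0.6639 -0.0951  0.0678] [ 0.105 -0.009 -0.994] [ 0.3 -0.6 -0.7]
20.6 [(135.0, 7.5), (198.0, 67.5)] [ 0.9  0.  -0.4] [ 0.6455 -0.0937  0.2404]
20.65 [(134.5, 7.5), (198.2, 68.0)] [-0.2 -0.4  0.3] [ 0.6453 -0.0937  0.2406]
```

Request:
play_rows:
  commands:
    - [1,[0.12,0,0.01],0]
    - [1,[0.06,-0.12,-0.06],0]
    - [1,[0.06,-0.12,-0.06],0]

```text
clock: 21.0
tcp_pos: [0.653, -0.0813, 0.2368]
eef_rot: [[0.115, 0.005, -0.993], [-0.008, -1.0, -0.006], [-0.993, 0.008, -0.115]]
force: [-6.9, 2.7, 19.7]
finger_gap: -0.004
```

```bash
python3 st.py i 2
```

```text
[ 0.653  -0.0813  0.2368] [ 0.6729 -0.0827  0.0646] [ 0.115 -0.008 -0.993] [-6.9  2.7 19.7]
21.0 [(141.5, 7.5), (185.5, 62.5)] [-5.3  3.4 20.2] [ 0.6537 -0.0798  0.2368]
21.05 [(142.2, 8.0), (184.2, 62.0)] [-6.9  3.6 21.9] [ 0.6535 -0.0802  0.2367]
```

Request:
play_rows:
  commands:
    - [1,[0.04,-0.14,0.05],0]
    - [1,[0.04,-0.14,0.05],0]

```text
clock: 21.3
tcp_pos: [0.6521, -0.0678, 0.2369]
eef_rot: [[0.129, 0.005, -0.992], [-0.009, -1.0, -0.006], [-0.992, 0.01, -0.129]]
force: [4.3, -2.1, 5.7]
finger_gap: 0.002
```

```bash
python3 st.py j 2
```

```text
[ 0.6521 -0.0678  0.2369] [ 0.6744 -0.0694  0.065 ] [ 0.129 -0.009 -0.992] [ 4.3 -2.1  5.7]
21.3 [(173.8, 63.0), (313.0, 79.5)] [ 4.6 -0.2  8.3] [ 0.6521 -0.0665  0.2369]
21.35 [(173.0, 62.5), (313.5, 80.5)] [ 2.6 -0.7  8.6] [ 0.6521 -0.0668  0.2369]
```

View pics/j1z.png

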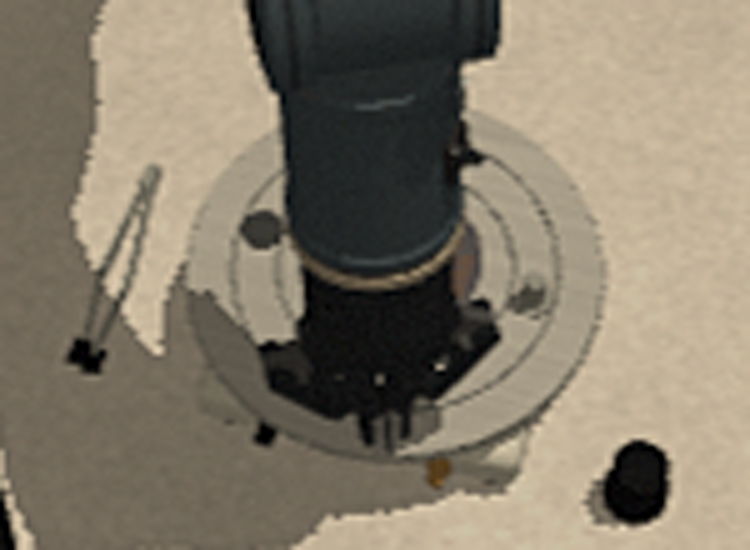

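```bash
python3 - <<'E'
from h import *
def stud(f):
    d=np.load('pics/%s.npy'%f); C=cloud('scene',d); v=C[...,:2]-AX; r=np.hypot(v[...,0],v[...,1]); a=np.degrees(np.arctan2(v[...,1],v[...,0]))
    m=(C[...,2]>.080)&(C[...,2]<.095)&(r>.07)&(r<.095)&(a>20)&(a<90); return m.sum(),a[m].mean()+90
for f in 'f0 f5 g0 g1 h0 h1 i0 i1 j0 j1'.split(): print(f,stud(f))
E
```

```text
f0 (np.int64(20), np.float64(148.05084597195773))
f5 (np.int64(20), np.float64(144.9201173189272))
g0 (np.int64(22), np.float64(138.09872371046865))
g1 (np.int64(20), np.float64(138.42878496003806))
h0 (np.int64(19), np.float64(135.65689827375303))
h1 (np.int64(21), np.float64(134.58308304195862))
i0 (np.int64(20), np.float64(141.8288402002694))
i1 (np.int64(24), np.float64(142.66006721200753))
j0 (np.int64(21), np.float64(148.19865665489257))
j1 (np.int64(22), np.float64(149.19151251627756))
```

Request:
play_rows:
  commands:
    - [1,[0.04,-0.12,0.04],0]

```text
clock: 21.5
tcp_pos: [0.652, -0.0623, 0.2368]
eef_rot: [[0.135, 0.005, -0.991], [-0.01, -1.0, -0.006], [-0.991, 0.011, -0.135]]
force: [4.6, -2.3, 7.5]
finger_gap: -0.002
```

```bash
cat >> st.py <<'E'
def stud(d):
    C=cloud('scene',d); v=C[...,:2]-AX; r=np.hypot(v[...,0],v[...,1]); a=np.degrees(np.arctan2(v[...,1],v[...,0]))
    m=(C[...,2]>.080)&(C[...,2]<.095)&(r>.07)&(r<.095)&(a>20)&(a<90); return m.sum(),a[m].mean()+90
for i in range(int(sys.argv[2])): print('stud',stud(np.load('pics/%s%d.npy'%(f,i))))
E
python3 st.py k 4
```

```text
[ 0.652  -0.0623  0.2368] [ 0.6755 -0.064   0.065 ] [ 0.135 -0.01  -0.991] [ 4.6 -2.3  7.5]
21.5 [(169.5, 62.5), (310.8, 90.0)] [4.3 1.  7.4] [ 0.6522 -0.0602  0.2367]
21.55 [(168.0, 62.5), (311.2, 91.0)] [ 4.  -0.1  7. ] [ 0.6523 -0.0602  0.2367]
21.6 [(168.0, 62.5), (311.2, 91.0)] [ 3.2 -0.5  7.6] [ 0.6522 -0.0606  0.2367]
21.65 [(168.0, 62.5), (311.2, 91.0)] [ 2.9 -1.5  8.3] [ 0.6522 -0.061   0.2367]
stud (np.int64(21), np.float64(151.04496307836112))
stud (np.int64(22), np.float64(152.77215484372408))
stud (np.int64(20), np.float64(153.37236394052667))
stud (np.int64(19), np.float64(152.01656553761205))
```

Request:
play_rows:
  commands:
    - [1,[-0.8,0.01,-0.11],0]
    - [1,[-0.8,0.01,-0.11],0]

```text
clock: 21.9
tcp_pos: [0.6511, -0.0612, 0.3147]
eef_rot: [[0.128, 0.007, -0.992], [-0.009, -1.0, -0.008], [-0.992, 0.01, -0.128]]
force: [0.8, -0.0, -0.1]
finger_gap: -0.002
```

```bash
python3 st.py l 8
```

```text
[ 0.6511 -0.0612  0.3147] [ 0.6732 -0.0627  0.1428] [ 0.128 -0.009 -0.992] [ 0.8 -0.  -0.1]
21.9 [(169.5, 60.5), (321.5, 44.5)] [ 2.3 -1.6  3.4] [ 0.6525 -0.0614  0.3217]
21.95 [(169.8, 60.0), (316.0, 18.5)] [ 0.5 -0.9  0.5] [ 0.6526 -0.0614  0.3195]
22.0 [(169.8, 60.0), (314.5, 21.5)] [-0.5  0.  -0.7] [ 0.6518 -0.0613  0.3169]
22.05 [(169.5, 60.5), (313.2, 24.0)] [-0.1  0.4 -0.2] [ 0.6511 -0.0611  0.3149]
22.1 [(169.8, 61.0), (321.2, 45.0)] [-1.  -0.3 -0.9] [ 0.6508 -0.0611  0.3137]
22.15 [(169.5, 61.5), (321.2, 45.0)] [0.6 0.5 0.2] [ 0.6506 -0.061   0.313 ]
22.2 [(169.8, 61.0), (321.2, 45.0)] [0.5 0.4 0.1] [ 0.6506 -0.061   0.3126]
22.25 [(169.8, 61.0), (321.2, 45.0)] [-1.  -0.   0.2] [ 0.6507 -0.061   0.3125]
stud (np.int64(20), np.float64(151.08288870945404))
stud (np.int64(20), np.float64(150.99700625047345))
stud (np.int64(21), np.float64(150.6514828913855))
stud (np.int64(22), np.float64(150.79908085897486))
stud (np.int64(19), np.float64(151.2932877775924))
stud (np.int64(21), np.float64(150.72152094514848))
stud (np.int64(22), np.float64(150.6278764552781))
stud (np.int64(22), np.float64(150.44565529291629))
```

Request:
play_rows:
  commands:
    - [1,[-0.3,0.7,0],0]
    - [1,[0,0.9,0],0]
    - [1,[0,0.9,0],0]
    - [1,[0,0.9,0],0]
    - [1,[0,0,0],0]

```text
clock: 22.8
tcp_pos: [0.6502, -0.2336, 0.3227]
eef_rot: [[0.118, 0.014, -0.993], [-0.005, -1.0, -0.014], [-0.993, 0.007, -0.117]]
force: [0.4, -0.6, -0.4]
finger_gap: -0.0
```

```bash
python3 st.py m 8; python3 - <<'E'
from h import *
shot('top','tm',(270,140,420,255),5)
E
```

```text
[ 0.6502 -0.2336  0.3227] [ 0.6706 -0.2345  0.1505] [ 0.118 -0.005 -0.993] [ 0.4 -0.6 -0.4]
22.8 [(150.0, 7.5)] [-0.7  1.1  0.3] [ 0.6508 -0.2299  0.3224]
22.85 [(149.8, 8.0)] [-0.9  0.4 -0.4] [ 0.6514 -0.2268  0.3225]
22.9 [(150.0, 7.5)] [1.1 0.6 0.1] [ 0.6518 -0.2248  0.3228]
22.95 [(150.0, 7.5)] [ 1.1  0.5 -1. ] [ 0.6522 -0.2236  0.3232]
23.0 [(150.0, 7.5)] [0.7 0.5 0.6] [ 0.6523 -0.2231  0.3234]
23.05 [(150.0, 7.5)] [ 0.2  0.2 -0.1] [ 0.6524 -0.2231  0.3237]
23.1 [(150.0, 7.5)] [-0.2  0.1 -0.5] [ 0.6524 -0.2232  0.3239]
23.15 [(150.0, 7.5)] [-0.1 -0.3 -0.8] [ 0.6524 -0.2234  0.324 ]
stud (np.int64(24), np.float64(149.779267625338))
stud (np.int64(22), np.float64(149.95532628981624))
stud (np.int64(23), np.float64(150.13553361007502))
stud (np.int64(22), np.float64(150.25631047960482))
stud (np.int64(23), np.float64(150.21141996621137))
stud (np.int64(21), np.float64(150.0076742612522))
stud (np.int64(21), np.float64(150.54484467897913))
stud (np.int64(22), np.float64(150.3393980748638))
```

View pics/m7z.png

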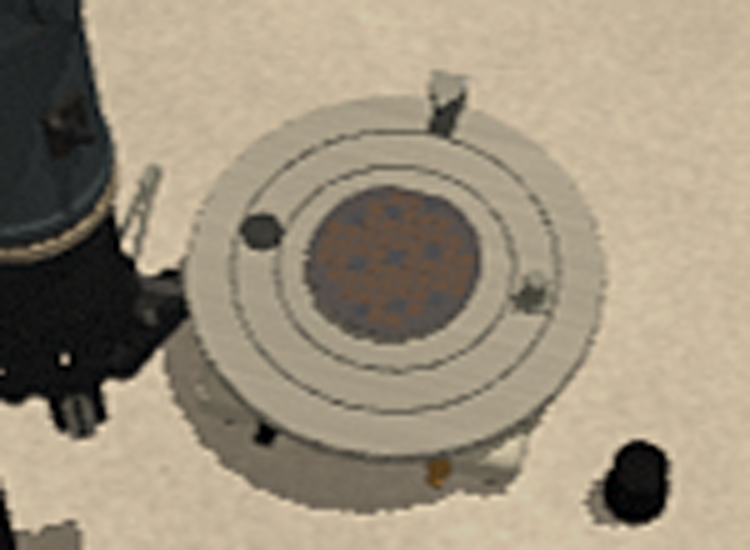

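View pics/tmz.png

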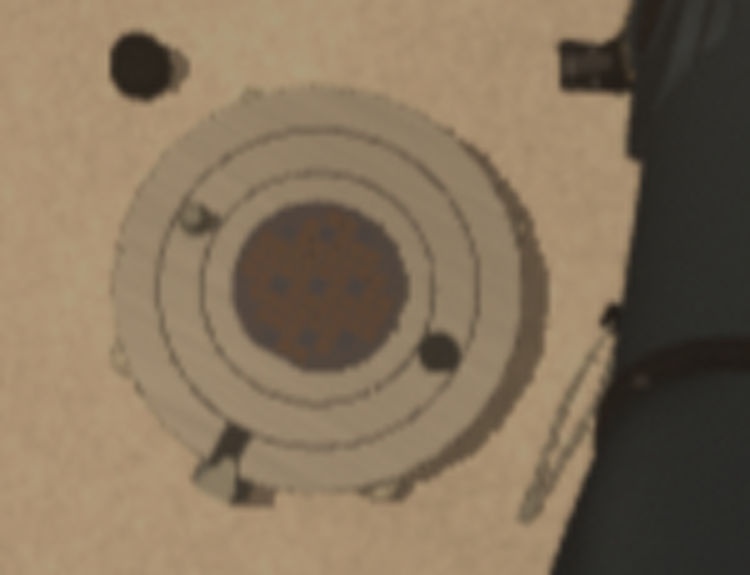

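```bash
python3 - <<'E'
from h import *
outs=[]
for n,f in [('top','tm'),('scene','m7')]:
    im=cv2.imread('pics/%s.png'%f)
    c=proj(n,[[AX[0]-.1,AX[1]+.053,.067]])[0].round().astype(int)
    x0,y0=c-16; k=12
    z=cv2.resize(im[y0:y0+33,x0:x0+33],None,fx=k,fy=k,interpolation=cv2.INTER_CUBIC); outs.append(z)
cv2.imwrite('pics/fin.png',np.hstack(outs))
C=cloud('scene',np.load('pics/m7.npy'))
A=[]
for f in ['scene0','f1','m0','m1','m2','m3','m4','m5','m6','m7']:
    C=cloud('scene',np.load('pics/%s.npy'%f)); v=C[...,:2]-AX; r=np.hypot(v[...,0],v[...,1]); a=np.degrees(np.arctan2(v[...,1],v[...,0]))
    m=(r>.124)&(r<.14)&(abs(C[...,2]-.069)<.008)&(a>135)&(a<170); print(f,m.sum(),a[m].mean().round(2),((a[m].min()+a[m].max())/2).round(2))
print(ang('top',cv2.imread('pics/tm.png')[:,:,::-1].copy()),observe()['clock'])
E
```

```text
scene0 26 152.16 152.26
f1 26 152.06 152.34
m0 27 152.52 152.38
m1 28 152.1 152.32
m2 28 152.26 152.43
m3 28 151.98 152.36
m4 27 152.28 152.37
m5 25 151.95 151.92
m6 28 151.97 152.24
m7 27 152.44 152.42
{'slot': [(150.5, 6.5)], 'knob': [(151.2, 15.0)]} 23.25
```

View pics/fin.png

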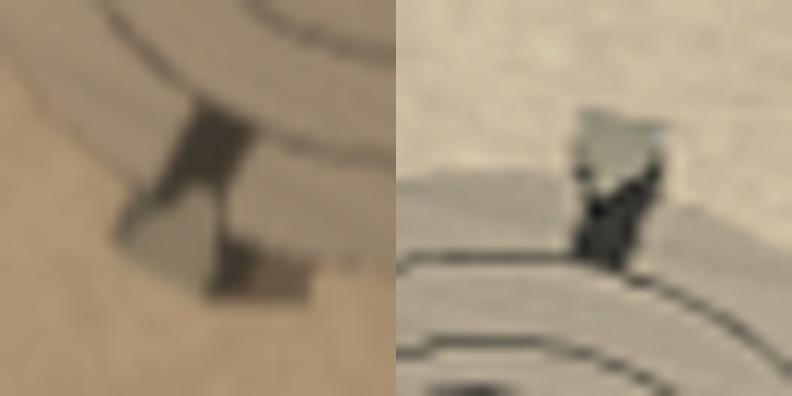

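```bash
python3 - <<'E'
from h import *
im,d=save('top','end'); print(ang('top',im)); print(observe()['joint_velocities'].round(3),observe()['clock'])
a=cv2.cvtColor(cv2.imread('pics/top0.png'),6).astype(int);b=cv2.cvtColor(im,cv2.COLOR_RGB2GRAY).astype(int)
for nm,(x0,y0,x1,y1) in dict(loupe=(285,140,312,165),cass=(405,125,465,182),carrier=(438,218,486,266),dish=(465,180,492,208),bottle=(160,172,214,215),torch=(172,228,200,272)).items(): print(nm,np.abs(a-b)[y0:y1,x0:x1].mean().round(1))
print(job_done())
E
```

```text
{'slot': [(150.5, 6.5)], 'knob': [(151.2, 15.0)]}
[ 0.005  0.001  0.003 -0.002  0.001  0.001  0.   ] 23.3
loupe 17.5
cass 29.5
carrier 37.2
dish 18.8
bottle 17.6
torch 16.8
the job is handed in; nothing more can be done
None
```

View pics/end.png

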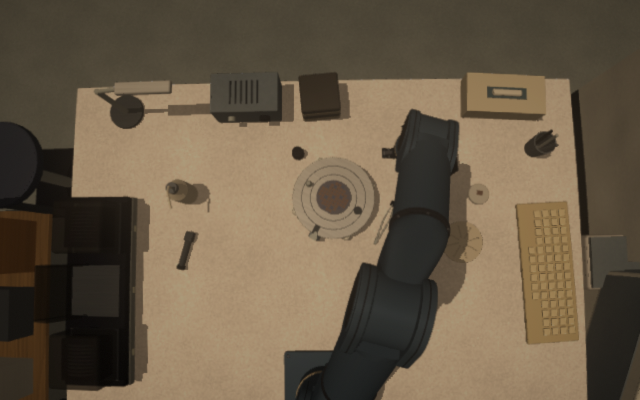

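I flicked the turntable by its stud with shut fingers and braked it on the outer band. It came to rest with the pointer's tip inside the slot, and I handed the job in at 23.3 s.

- **Run:** The disc started at about 3.1 rad/s counter-clockwise and ran untouched for about 15 s. It was still turning at about 1.9 rad/s when I braked it.
- **First stop:** The first press was harder than planned, reaching about 46 N at the wrist. After dragging the disc back about 4°, I lifted off; the finger slipped as it left and set the disc creeping at about 0.25 rad/s.
- **Second stop:** I pressed again on the far side of the band, dragged the slot back to the pointer, and lifted straight up to well clear.
- **Last checks:** The slot read a steady 150.0° for the last 0.4 s in the scene camera, so the disc was at rest, and 150.5° in the top camera. The pointer is at about 152°. That is about 3 to 4 mm off centre against the 8 mm allowed, and the pictures show the tip inside the slot.
- **Unit and wafer:** The pointer's measured position did not change during the job, so the unit had not shifted. The finger was never near the wafer.
- **Loose things:** My pixel comparison of these was useless, because the brightness had changed and the arm was in view. By eye the loupe, bottle, torch and dish stand where they were. The carrier and tweezers were partly hidden by the arm and the cassette fully, but nothing I did came near them.

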